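# Take a bottle through the dispenser's sprung flap and lay it in the presentation tray

### The job

Pull the black feed knob on top of the clear dispenser towards the flap as far as it goes, then let go so that it springs back, which brings the amber bottle up to the front. Reach in through the spring-loaded flap, holding it open with the hand, take the bottle by its flat-sided body, lift it out over the front wall and lay it flat between the two ribs of the tray's empty channel, centred along its length with its cap pointing the same way as the neighbour's. Do not drop it, leave the flap and knob sprung back, and do not shift the neighbouring bottle or knock over the things standing beside the dispenser and tray.

Things in the scene. Friction and masses are not known exactly. Their poses are not given: they have to be found in the camera images.
- dispenser: Clear acrylic bottle dispenser, fixed, 250 long (x) x 210 wide (y) x 175 high (over the cross bar). Origin: centre of its underside; x runs from mouth to back, the mouth faces -x (towards the robot). Floor 4 thick; two floor ribs 4 high, 6 wide, inner faces 24 either side of the middle, guide the bottle. Inside it is 202 wide. A clear roof covers the rear, so a hand must reach in tilted, 25 to 35 deg from vertical.
- front_lip (a point): Middle of the top edge of the dispenser's low front wall, 26 above the table, at dispenser x = -122. The wall is 5 thick. The bottle must be lifted some 28 to pass over it; lifted more than 33 inside, it meets the flap's edge. The sloping mouth runs from here up and back to flap_hinge.
- roof_edge (a point): Middle of the aluminium cross bar (10 x 10, along y) at the roof's front edge, at dispenser x = -59, z = 170. Behind it the clear roof (165 to 170 high) runs to the back, with a slot 26 wide along its middle for the feed post. Nothing stands above the roof but the feed knob.
- flap (a joint): Clear flap 196 wide, 98 long, aluminium strip along its free lower edge, hung from its top edge. 0 = closed (30 deg from vertical, free edge to the front, 80 above the table); grows to 1.8 rad as the edge is pushed inwards. Shuts itself by a light spring, 0.05 N m at 0, 0.1 N m at 1 rad (1 N at the edge). Its edge sweeps no lower than 67 above the table, clear of the lying bottle's top (34).
- flap_hinge (a point): Middle of the flap's hinge line, at x = -62, z = 165 in the dispenser's frame.
- flap_edge (a point): Middle of the flap's free lower edge.
- feed (a joint): Feed slide: 0 = home at the back, 0.090 m = end stop towards the mouth (dispenser's -x). Spring 1.6 N at home to 5.2 N at the end; returns by itself when let go. A plate inside pushes the base of the bottle; the bottle stays forward when the slide returns.
- feed_knob (a point): Centre of the black feed knob above the roof: 22 x 22 (x, y of dispenser), 40 high, centre 199 above the table, its underside 9 above the roof. At dispenser x = +56 when home; moves with the slide. A thin bar behind it joins it to the post.
- bottle: Flat-sided amber glass bottle, 0.2 kg, lying in the dispenser, cap to the mouth, at first too far back to reach. 112 long; body 40 wide (y) x 30 high, from x = -24 to +56, white paper label; round black cap 26 diameter, x = -56 to -30. Origin: middle of its length, on the underside; x along it, cap at -x. After a full feed stroke its origin is at dispenser x = -51.
- bottle_mid (a point): Centre of the bottle: 15 above its origin.
- bottle_cap (a point): Centre of the end face of the bottle's cap, 56 from bottle_mid towards bottle -x.
- tray: Wooden presentation tray, fixed, 150 (x) x 220 (y), floor 8 thick. Two channels along x, 55 either side of the middle, each between two ribs 4 high, 6 wide, 130 long, inner faces 48 apart; side rims 6 above the floor, ends open. Origin: centre of its underside. One channel holds the neighbour.
- bay: Thin grey felt strip 120 x 44 marking the empty channel of the tray: origin at the channel's middle on its floor (8 above the table), x along the channel; the cap goes to -x.
- neighbour: An identical bottle already lying in the other channel, cap to the tray's -x. Origin as for the bottle.
- jar_low: Low amber jar, 52 diameter, 42 high, between dispenser and tray. Bystander, stands loose on the table; origin at the centre of its underside.
- oil_c: Amber bottle 38 diameter, 85 high, off to the left. Bystander, stands loose on the table; origin at the centre of its underside.
- carton: Cardboard carton 60 x 60 x 70 high, off to the left. Bystander, stands loose on the table; origin at the centre of its underside.
- tester_cup: White cup 70 diameter, 70 high, off to the right. Bystander, stands loose on the table; origin at the centre of its underside.
- tape: Roll of clear tape lying flat, 90 diameter, 24 high, off to the right. Bystander, stands loose on the table; origin at the centre of its underside.

How it is judged:
By the outcome, as a careful person would: the job done as asked, in the order asked, and still so for the second after the job is handed in, with the robot touching nothing.
It also fails if it takes over 64 s, if anything falls off the work surface, if the arm or the gripper's body presses on something with over 40 N, if the wrist force passes 120 N, or if a joint passes its speed limit or range.

### The arm

A 7-joint arm with a two-finger parallel gripper is mounted at the origin on the work surface. World frame = base frame: x ahead of the robot, y to its left, z up, the work surface at z = 0. Lengths are in m, angles in rad, forces in N, time in s.
With the tool pointing down it reaches from about 0.35 to 0.9 m from the base axis. Payload 19.9 kg.
Tool frame: the origin (TCP) lies between the finger pads; the fingertips stand 19 mm ahead of it and the grasp point (between the pads) is the TCP; z points along the fingers, y is the line along which they close (so a half turn about z gives the same grasp; the last joint's range is limited). The gripper opens to 94 mm and grips with 3 to 60 N. Pads are 16 mm wide; open, the fingers measure 119 mm over their backs; the gripper's body (75 mm by 177 mm) begins 78 mm behind the grasp point.
Start: joints at [-1.296, 0.417, -0.01, 1.614, 0.005, 1.111, -0.053], TCP at [0.195, 0.594, 0.202] pointing down, gripper open.
Joint ranges: [-2.81, 2.81], [-0.39, 2.02], [-1.27, 1.25], [0.06, 2.57], [-1.19, 4.33], [0.19, 2], [-2.82, 2.82]. Speed limits (rad/s): [1.89, 1.89, 2.39, 2.39, 3.01, 3.01, 3.01].

### API

Orientations are given as a 3x3 rotation matrix whose columns are the frame's x, y, z axes.
In Python, from rig import robot gives the robot as it stands. Calls block until the motion is done:
- robot.move_ptp(position, orientation): joint-space move of the TCP to a pose.
- robot.move_linear(position, velocity=0.15, frame=None, threshold=None): straight line of the TCP; frame=None keeps the orientation; velocity is the mean speed in m/s. With threshold (N) it stops when the force on the tool has changed by that much, and returns True; else False.
- robot.goto_joints(angles): joint-space move.
- robot.gripper_to(opening): finger opening in m; the grip force is fixed at half the most; returns when the fingers have stopped.
- robot.pause(seconds).
- robot.ik(position, orientation): joint angles nearest the present ones, or None.
- robot.get_state(): the state.
- robot.grab_frame(name): name is "side" or "top" or "wrist"; returns the picture (420x560x3 uint8, red, green, blue); there is no depth.
- robot.camera_info(name): a dict with "fx", "fy", "cx", "cy" (pixels), "rvec" (rotation vector, rad) and "tvec" (3), from world to camera coordinates, as OpenCV has them. Camera axes: x right, y down, z forward; pixel columns grow to the right and rows downward; lengths in m; the calibration is good to about 2 mm. A picture is of the moment at which its call begins: read the wrist's pose just before it. camera_info takes no time and is no camera call; for the wrist camera it gives the pose at the moment of the call.
A pose or a line that the arm cannot do raises robot.PlanningError and nothing moves.
- robot.sign_off(): hands the job in; it is judged then, once.
The state is a dict: "time": time; "qpos": joint angles; "joint_vel": joint speeds; "effort": joint torques, N m; "ee_pos": TCP position; "tool_rot": TCP orientation; "force": force on the tool from outside, world axes, zero at the start; "moment": the same for the moment, N m; "opening": finger opening in m; "grasp_force": force on a finger pad.
Only numpy, scipy, OpenCV 4.12 (cv2) and the standard library are available. Lean on these libraries where they do the work, as an engineer would, in place of code of your own. Each camera call takes 0.05 s, during which the arm holds its last target. There are 200 camera calls.

## Working session

There is one attempt and no reset: what is moved stays moved. The work goes in short steps, each a Python script; the robot and the scene stay as the last script left them, time stands still between calls to the robot, and variables do not carry over. Pictures are saved under pics/ and viewed, at most 12 in all, crops included, and the job is handed in when it is done.

```bash
mkdir -p pics; ls; python3 - <<'E'
from rig import robot
import cv2,numpy as np
for n in("side","top"):
    cv2.imwrite(f"pics/{n}0.png",robot.grab_frame(n)[:,:,::-1]); c=robot.camera_info(n)
    R=cv2.Rodrigues(np.array(c["rvec"]))[0]; print(n,c["fx"],c["cx"],c["cy"],-R.T@np.array(c["tvec"]),R.tolist())
s=robot.get_state();print(s["time"],s["ee_pos"],s["tool_rot"],s["force"])
E
```

```text
pics
side 453.8345373418296 285.1040019959474 212.67171540213647 [0.69764477 0.67423882 1.10264895] [[-0.9910520454509889, 0.1334560396717593, 0.00230839393105655], [0.10770358341808803, 0.8097889432502032, -0.5767510775964109], [-0.07884022657447204, -0.5713417128696696, -0.8169166822931442]]
top 437.8512324946373 285.2791505168813 207.77383731983198 [ 0.40946824 -0.00591506  1.18718373] [[0.020339797103034907, -0.9997134455466228, 0.012622180758774124], [-0.9818114915114893, -0.02235600765630985, -0.18853754018140728], [0.18876569547932198, -0.008557786803304504, -0.981984865715983]]
0.1 [0.19458101 0.59356907 0.20190109] [[-9.50249979e-01  3.11488195e-01 -2.84246270e-04]
 [ 3.11488319e-01  9.50249381e-01 -1.06844226e-03]
 [-6.27023103e-05 -1.10382663e-03 -9.99999389e-01]] [-0.38991817  0.44853401  0.14859734]
```

View pics/side0.png

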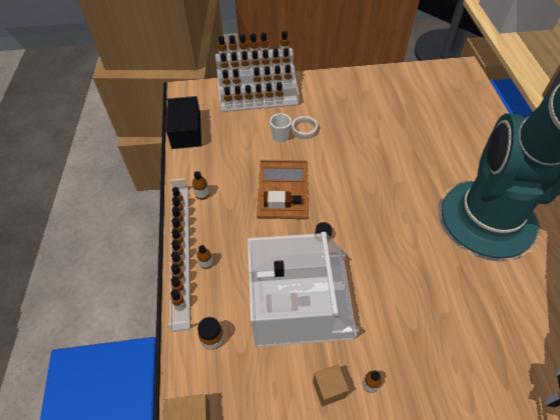

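View pics/top0.png

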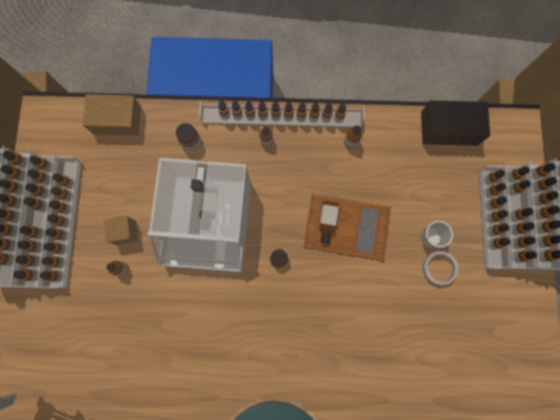

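The side view shows the dispenser at about (300,290) and the tray at (284,190). In the top view they are at (200,215) and (347,228), with the knob at about (197,186). I'll enlarge both for accurate corners.

```bash
python3 - <<'E'
import cv2
t=cv2.imread("pics/top0.png");s=cv2.imread("pics/side0.png")
cv2.imwrite("pics/tc.png",cv2.resize(t[145:285,140:300],None,fx=4.25,fy=4.25,interpolation=cv2.INTER_CUBIC)[:600])
cv2.imwrite("pics/sc.png",cv2.resize(s[150:350,235:365],None,fx=3,fy=3,interpolation=cv2.INTER_CUBIC))
cv2.imwrite("pics/tt.png",cv2.resize(t[185:270,295:400],None,fx=6,fy=6,interpolation=cv2.INTER_CUBIC))
E
```

```text
(no output)
```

View pics/tc.png

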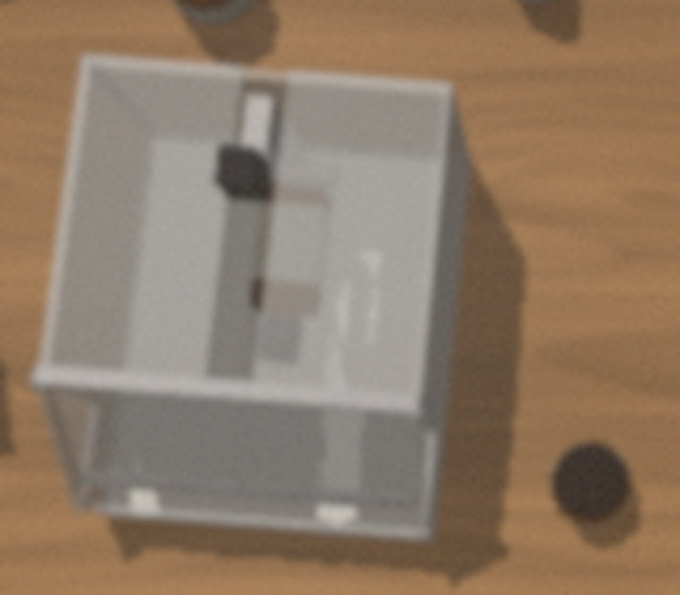

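View pics/sc.png

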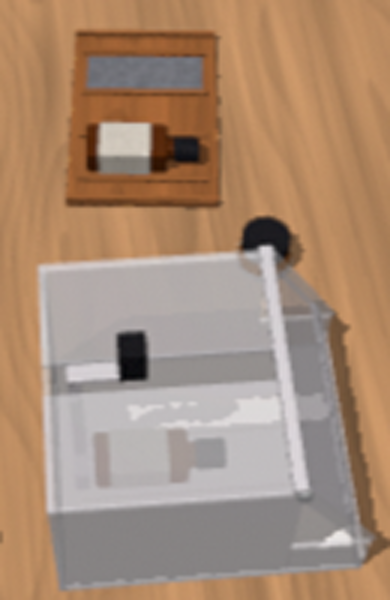

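View pics/tt.png

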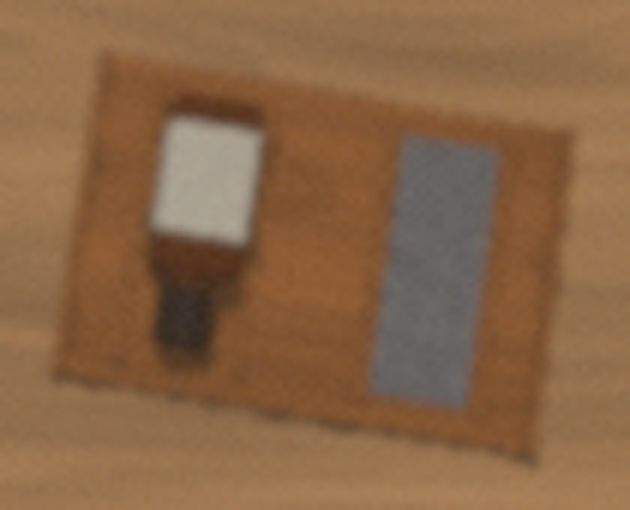

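The crops give usable corners:
- **Dispenser (tc):** roof back corners (85,62) and (450,88), bar ends (35,380) and (425,408), lip ends (85,510) and (432,532), knob (244,172).
- **Tray (tt):** corners (103,52), (573,130), (535,462) and (55,380), and bay corners (402,135), (498,148), (467,408) and (370,395). The neighbour's cap points to the robot.
- **Side view (sc):** the same features are visible.

Next I'll fit planar poses to these points.

```bash
cat > fit.py <<'E'
from rig import robot
import cv2,numpy as np
from scipy.optimize import least_squares
def crop(p,s,o): return (np.array(p,float)+.5)/s-.5+np.array(o)
TC=lambda *p:("top",crop(p,4.25,(140,145))); TT=lambda *p:("top",crop(p,6,(295,185))); SC=lambda *p:("side",crop(p,3,(235,150)))
cam={n:robot.camera_info(n) for n in("top","side")}
def proj(n,P):
    c=cam[n];K=np.array([[c["fx"],0,c["cx"]],[0,c["fy"],c["cy"]],[0,0,1]])
    return cv2.projectPoints(np.array(P,float).reshape(-1,3),np.array(c["rvec"]),np.array(c["tvec"]),K,None)[0].reshape(-1,2)
def w(p,P): c,s=np.cos(p[2]),np.sin(p[2]); return [p[0]+c*P[0]-s*P[1],p[1]+s*P[0]+c*P[1],P[2]]
def fit(obs,x0,name):
    f=lambda p:np.concatenate([proj(o[0],w(p,P))[0]-o[1] for P,o in obs])
    r=least_squares(f,x0,loss="soft_l1",x_scale=[.1,.1,.1]); print(name,np.round(r.x,4)); print(np.round(f(r.x).reshape(-1,2),1).tolist()); return r.x
if __name__=="__main__":
    D=[((.125,.105,.17),TC(85,62)),((.125,-.105,.17),TC(450,88)),((-.059,.105,.172),TC(38,380)),((-.059,-.105,.172),TC(422,408)),
       ((-.1245,.105,.026),TC(82,510)),((-.1245,-.105,.026),TC(434,532)),((.056,0,.199),TC(244,172)),
       ((.125,-.105,.17),SC(42,268)),((.125,.105,.17),SC(52,508)),((-.059,-.105,.172),SC(265,248)),((-.059,.105,.172),SC(305,492)),((.056,0,.199),SC(132,356)),((.125,.105,0),SC(62,586))]
    fit(D,[.65,.15,0],"disp")
    h=.012
    T=[((.075,.11,h),TT(103,52)),((.075,-.11,h),TT(573,130)),((-.075,-.11,h),TT(535,462)),((-.075,.11,h),TT(55,380)),
       ((.06,-.033,.008),TT(402,135)),((.06,-.077,.008),TT(498,148)),((-.06,-.077,.008),TT(467,408)),((-.06,-.033,.008),TT(370,395)),
       ((.075,-.11,h),SC(77,32)),((-.075,-.11,h),SC(215,32)),((-.075,.11,h),SC(220,205)),((.075,.11,h),SC(67,205)),
       ((.06,-.077,.008),SC(88,57)),((-.06,-.077,.008),SC(203,55)),((-.06,-.033,.008),SC(205,88)),((.06,-.033,.008),SC(88,90))]
    t=fit(T,[.6,-.2,0],"tray"); print("bay",w(t,(0,-.055,.008)))
    fit([((0,0,.042),TC(590,482))],[.5,0,0],"jar")
E
python3 fit.py
```

```text
disp [ 0.5883  0.1941 -0.0537]
[[-0.8, -0.6], [0.2, -0.2], [-0.2, 0.1], [-0.5, 0.3], [2.5, 1.4], [-0.5, 2.3], [-0.2, 1.7], [-1.1, -1.6], [-1.2, 0.8], [0.1, -0.4], [-0.9, -0.7], [0.4, -0.3], [-0.5, 1.3]]
tray [ 0.5866 -0.185  -0.1376]
[[-0.7, 0.6], [0.2, 0.1], [0.3, -0.9], [-0.9, -0.3], [-0.0, 0.5], [-0.1, 0.8], [-0.2, 0.7], [-0.2, 0.3], [-0.7, -0.4], [0.1, -0.2], [0.2, -1.4], [-0.1, -1.6], [0.0, -0.0], [-0.5, 0.8], [-0.9, 0.6], [-0.4, -0.3]]
bay [np.float64(0.5790685991531379), np.float64(-0.23943208445171993), 0.008]
jar [ 0.4959 -0.0008  0.    ]
[[0.0, -0.0]]
```

```bash
cat > h.py <<'E'
from rig import robot
import numpy as np
D=np.array([.5883,.1941,-.0537]); B=np.array([.5791,-.2394,-.1376])
def W(p,f=D): c,s=np.cos(f[2]),np.sin(f[2]); return np.array([f[0]+c*p[0]-s*p[1],f[1]+s*p[0]+c*p[1],p[2]])
def R(tilt,f=D,dy=0):
    t=np.radians(tilt);a=f[2]+dy;x=np.array([np.cos(a),np.sin(a),0]);y=np.array([-np.sin(a),np.cos(a),0])
    z=np.sin(t)*x-np.array([0,0,np.cos(t)]); return np.c_[np.cross(y,z),y,z]
E
python3 - <<'E'
from h import *
for n,p,t,f in[("knob",(.056,0,.2),0,D),("knobup",(.056,0,.27),0,D),("knobend",(-.037,0,.2),0,D),("in",(-.042,0,.031),35,D),("pre",(-.139,0,.17),35,D),
 ("lift",(-.05,0,.06),35,D),("out",(-.18,0,.06),35,D),("out2",(-.2,0,.11),35,D),("bay",(.009,0,.035),35,B),("bayup",(.009,0,.12),35,B),
 ("in30",(-.042,0,.031),30,D),("out30",(-.18,0,.06),30,D),("bay30",(.009,0,.035),30,B)]:
    q=robot.ik(W(p,f),R(t,f)); print(n,W(p,f).round(3),None if q is None else np.round(q,2))
E
```

```text
knob [0.644 0.191 0.2  ] [-0.51  0.51  0.25  1.49 -0.13  1.15  1.28]
knobup [0.644 0.191 0.27 ] [-0.52  0.46  0.27  1.41 -0.13  1.28  1.28]
knobend [0.551 0.196 0.2  ] [-0.58  0.35  0.24  1.73 -0.09  1.07  1.2 ]
in [0.546 0.196 0.031] [-0.75  0.47  0.17  2.28  1.88  0.3  -0.93]
pre [0.45  0.202 0.17 ] [-1.06  0.02  0.28  2.38  0.99  0.52 -0.09]
lift [0.538 0.197 0.06 ] [-1.02  0.42  0.47  2.3   1.71  0.19 -0.78]
out [0.409 0.204 0.06 ] [-1.28  0.29  0.44  2.52  1.63  0.36 -0.93]
out2 [0.389 0.205 0.11 ] [-1.17  0.09  0.25  2.51  1.25  0.5  -0.54]
bay [ 0.588 -0.241  0.035] [ 1.03  0.61 -0.71  2.16  2.12  0.19 -0.12]
bayup [ 0.588 -0.241  0.12 ] [ 1.2   0.48 -0.91  2.13  1.11  0.21  0.85]
in30 [0.546 0.196 0.031] [-0.72  0.45  0.17  2.23  1.43  0.23 -0.44]
out30 [0.409 0.204 0.06 ] [-1.2   0.26  0.42  2.47  1.31  0.3  -0.54]
bay30 [ 0.588 -0.241  0.035] [ 1.02  0.61 -0.74  2.1   1.41  0.23  0.58]
```

```bash
python3 - <<'E'
from h import *
import cv2
robot.gripper_to(.06)
robot.move_ptp(W((.056,0,.285)),R(0))
robot.move_linear(W((.056,0,.201)),.12,threshold=10)
robot.gripper_to(.0)
s=robot.get_state();print(s["time"],s["ee_pos"],s["opening"],s["grasp_force"],s["force"])
p=s["ee_pos"]; d=W((-.094,0,0))-W((0,0,0))
print(robot.move_linear(p+d,.06,threshold=25))
s=robot.get_state();print(s["time"],s["ee_pos"]-p,s["opening"],s["force"])
cv2.imwrite("pics/pull.png",robot.grab_frame("side")[150:350,235:365,::-1])
E
```

```text
4.5083 [0.64426953 0.19179663 0.20108399] 0.021571105385137217 30.001947283744812 [ 1.65297429  4.40017745 -0.36654682]
True
5.95 [-8.99731543e-02  5.11587979e-03 -3.91542398e-05] 0.021844875552111266 [ 6.8589922   1.16667413 -1.57687817]
```

```bash
python3 - <<'E'
from h import *
import cv2
robot.pause(.2); print(robot.get_state()["ee_pos"],robot.get_state()["force"])
robot.gripper_to(.06); robot.pause(.3)
p=robot.get_state()["ee_pos"]
robot.move_linear(p+[-.0,0,.07],.2)
robot.move_ptp(W((-.16,0,.27)),R(20))
c=robot.camera_info("wrist")
t=robot.grab_frame("top");s=robot.grab_frame("side");w=robot.grab_frame("wrist")
np.save("wc.npy",c,allow_pickle=True)
a=cv2.resize(s[220:350,300-75:365],None,fx=3,fy=3,interpolation=cv2.INTER_CUBIC)
w2=cv2.resize(w,(370,278))
cv2.imwrite("pics/w1.png",w[:,:,::-1])
im=np.zeros((600,800,3),np.uint8); im[:390,:380 if a.shape[1]>380 else a.shape[1]]=a[:,:380]; im[:278,425:795]=w2
t2=cv2.resize(t[145:285,140:300],(366,320)); im[280:600,425:791]=t2
cv2.imwrite("pics/after.png",im[:,:,::-1]); print(robot.get_state()["time"])
E
```

```text
[0.55429922 0.19691337 0.20104535] [ 6.45208372  1.3283993  -1.43210872]
8.5917
```

View pics/after.png

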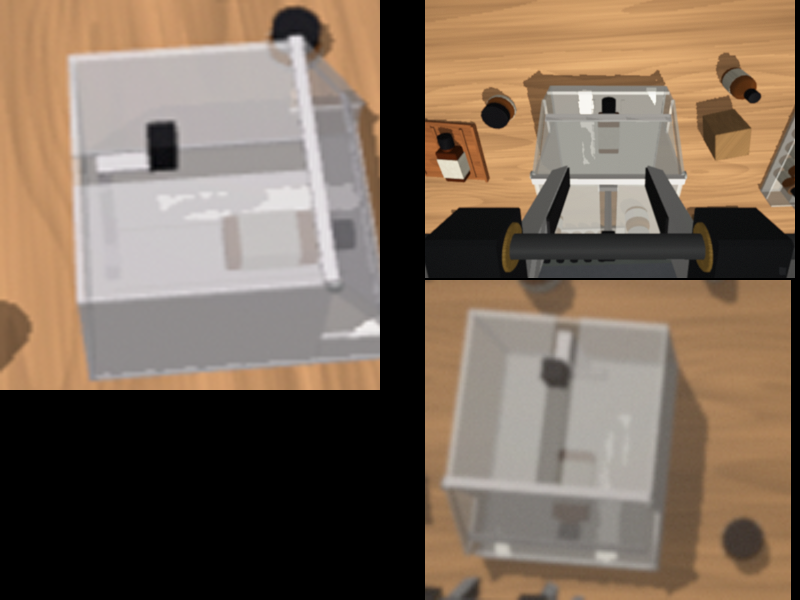

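The bottle is forward, with its cap behind the front wall, and the knob is home at (160,145) in the side crop. I'll take a closer wrist crop to check the bottle's lateral position.

```bash
python3 - <<'E'
import cv2
w=cv2.imread("pics/w1.png")
cv2.imwrite("pics/w1c.png",cv2.resize(w[120:280,150:410],None,fx=3,fy=3,interpolation=cv2.INTER_CUBIC))
E
```

```text
(no output)
```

View pics/w1c.png

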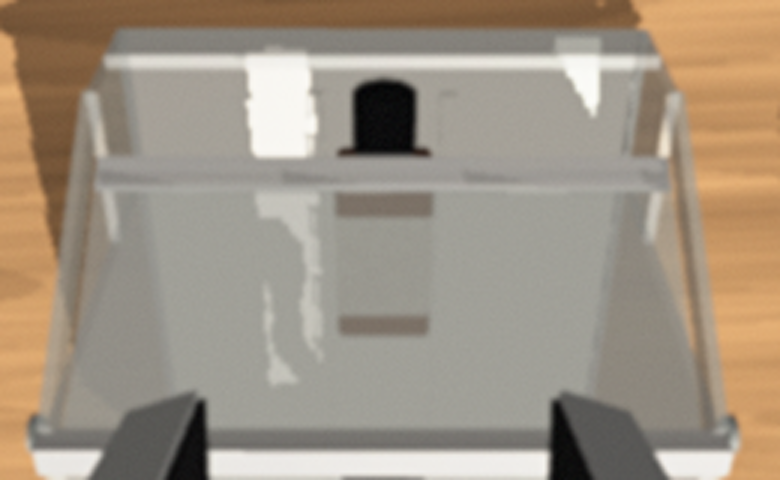

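The wrist crop shows the cap at x≈353–415 and the body at 338–432, with the cross-bar ends at (32,437) and (736,437) and the lip ends at (105,62) and (660,62). So the bottle is centred. I'll refine the dispenser y and yaw from this view.

```bash
python3 - <<'E'
import fit; from fit import *
fit.cam["wrist"]=np.load("wc.npy",allow_pickle=True).item()
WC=lambda *p:("wrist",crop(p,3,(150,120)))
for P in[(-.059,.105,.175),(-.059,-.105,.175),(-.1245,.105,.026),(-.1245,-.105,.026),(-.107,0,.019)]:
    print(((proj("wrist",w([.5883,.1941,-.0537],P))[0]-[150,120]+.5)*3-.5).round())
d=fit.fit([((-.059,-.105,.17),WC(32,437)),((-.059,.105,.17),WC(736,437)),((-.1245,-.105,.026),WC(105,62)),((-.1245,.105,.026),WC(660,62))],[.5883,.1941,-.0537],"disp")
fit.fit([((-.024,-.02,.034),WC(336,193)),((-.024,.02,.034),WC(433,193)),((.056,-.02,.034),WC(338,335)),((.056,.02,.034),WC(428,335)),((-.056,-.013,.019),WC(353,100)),((-.056,.013,.019),WC(415,100))],[.537,.196,-.0537],"bottle")
print(w(d,(-.051,0,0)))
E
```

```text
Traceback (most recent call last):
AttributeError: 'function' object has no attribute 'cam'
```

```bash
python3 - <<'E'
from fit import *
cam["wrist"]=np.load("wc.npy",allow_pickle=True).item()
WC=lambda *p:("wrist",crop(p,3,(150,120)))
d=fit([((-.059,-.105,.17),WC(32,437)),((-.059,.105,.17),WC(736,437)),((-.1245,-.105,.026),WC(105,62)),((-.1245,.105,.026),WC(660,62))],[.5883,.1941,-.0537],"disp")
fit([((-.024,-.02,.034),WC(336,193)),((-.024,.02,.034),WC(433,193)),((.056,-.02,.034),WC(338,335)),((.056,.02,.034),WC(428,335)),((-.056,-.013,.019),WC(353,100)),((-.056,.013,.019),WC(415,100))],[.537,.196,-.0537],"bottle")
print(w(d,(-.051,0,0)), w([.5883,.1941,-.0537],(-.051,0,0)))
E
```

```text
disp [ 0.5855  0.1965 -0.0521]
[[2.0, 2.1], [-2.1, 2.0], [-0.8, -4.8], [0.8, -4.9]]
bottle [ 0.5421  0.1994 -0.0547]
[[-0.7, -1.1], [0.4, -1.1], [-0.1, 3.6], [0.1, 3.7], [-0.6, -0.0], [0.8, 0.0]]
[np.float64(0.5345435971686162), np.float64(0.1991273562581934), 0] [np.float64(0.537373516425904), np.float64(0.1968373839294708), 0]
```

```bash
sed -i 's/\[.5883,.1941,-.0537\]/[.588,.1963,-.053]/' h.py; python3 - <<'E'
from h import *
u=np.array([np.sin(np.radians(35)),0,-np.cos(np.radians(35))]); g=np.array([-.042,0,.031])
robot.move_ptp(W(g-.18*u),R(35)); s=robot.get_state(); print(s["time"],s["ee_pos"],s["force"])
for d in (.1,.04,0):
    try: r=robot.move_linear(W(g-d*u),.1,threshold=12)
    except robot.PlanningError as e: print("PE",e); break
    s=robot.get_state(); print(d,r,s["time"],s["ee_pos"]-W(g-d*u),s["force"],s["qpos"])
    if r: break
E
```

```text
9.35 [0.44373244 0.20381709 0.17880457] [0.00366232 0.43612267 0.21556934]
0.1 False 10.3 [0.00010106 0.00016177 0.00045695] [-0.35425178  0.51386382 -0.09961786] [-0.76823741  0.20548606  0.06831249  2.35175134  1.29931645  0.40702314
 -0.3686134 ]
0.04 False 11.05 [-0.00022641  0.00010135  0.00032647] [-1.13499587  0.4710944  -1.01266504] [-0.74576401  0.36250614  0.11418587  2.31458445  1.63003404  0.33945426
 -0.67946478]
0 False 11.6 [-3.85268680e-04 -1.03088949e-05  3.02865141e-04] [-1.48950299 -0.37397563 -1.94549907] [-0.68830227  0.46258918  0.09165823  2.2777087   1.84798007  0.33629288
 -0.87931056]
```

```bash
python3 - <<'E'
from h import *
robot.gripper_to(0); s=robot.get_state(); print(s["time"],s["opening"],s["grasp_force"],s["force"])
if s["opening"]>.035:
    for p in [(-.045,0,.041),(-.050,0,.060)]:
        r=robot.move_linear(W(p),.05,threshold=15); s=robot.get_state(); print(r,s["time"],s["opening"],s["force"],s["qpos"].round(2))
        if r: break
    import cv2; cv2.imwrite("pics/lift.png",cv2.resize(robot.grab_frame("side")[200:350,235:395,::-1],None,fx=3.5,fy=3.5,interpolation=cv2.INTER_CUBIC))
E
```

```text
12.1 0.03870625245409328 30.183522974839434 [-5.23745347 -0.89503532  7.87066879]
False 12.4583 0.038108587348452835 [-1.40868027  0.63512839 -2.1739996 ] [-0.71  0.44  0.11  2.28  1.79  0.33 -0.82]
False 13.0 0.03834426537777315 [-1.29966303 -0.26955516 -1.97254178] [-0.75  0.39  0.14  2.29  1.65  0.32 -0.69]
```

View pics/lift.png

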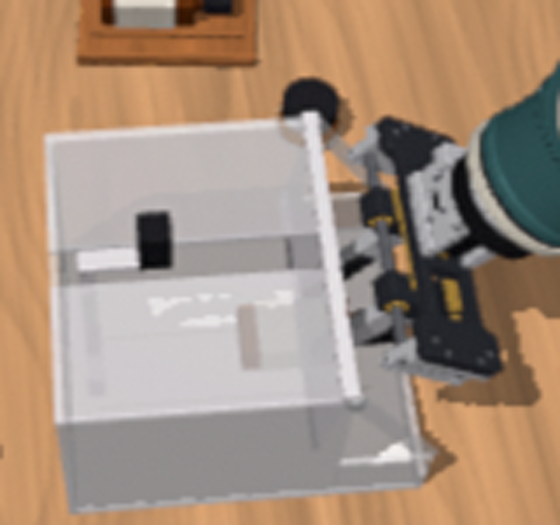

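```bash
python3 - <<'E'
from fit import *
D=[.588,.1963,-.053]
for dx,dz in[(0,0),(-.008,.029)]:
  for y in(-.02,.02):
    for z in(.004,.034): print(dx,y,z,((proj("side",w(D,(.005+dx,y,z+dz)))[0]-[235,200])*3.5).round())
E
```

```text
0 -0.02 0.004 [223. 336.]
0 -0.02 0.034 [224. 319.]
0 0.02 0.004 [228. 386.]
0 0.02 0.034 [230. 370.]
-0.008 -0.02 0.004 [235. 319.]
-0.008 -0.02 0.034 [236. 301.]
-0.008 0.02 0.004 [241. 369.]
-0.008 0.02 0.034 [242. 352.]
```

The rear edge is at (240, 305–370), which matches the lifted prediction, so the bottle is held level. I'll bring it straight out.

```bash
python3 - <<'E'
from h import *
import cv2
for p in [(-.12,0,.060),(-.195,0,.060),(-.20,0,.14)]:
    try: r=robot.move_linear(W(p),.12,threshold=15)
    except robot.PlanningError as e: print(p,"PE",e); break
    s=robot.get_state(); print(r,s["time"],s["ee_pos"],s["opening"],s["force"],s["qpos"].round(2))
    if r: break
cv2.imwrite("pics/out.png",cv2.resize(robot.grab_frame("side")[120:370,235:485,::-1],None,fx=2.4,fy=2.4,interpolation=cv2.INTER_CUBIC))
for p,f in [((.009,0,.13),B),((.009,0,.035),B)]:
    q=robot.ik(W(p,f),R(35,f)); print(q if q is None else np.round(q,2))
E
```

```text
False 13.7833 [0.46887216 0.20281577 0.06022514] 0.038259484158591844 [-0.01216308 -0.49200522 -1.58666058] [-0.82  0.32  0.08  2.41  1.66  0.4  -0.81]
False 14.5583 [0.39379057 0.20684875 0.06016579] 0.03843769901958527 [ 0.87869725  0.35535889 -1.45737437] [-0.92  0.25 -0.    2.52  1.59  0.5  -0.9 ]
False 15.375 [0.38842939 0.20662566 0.139624  ] 0.0385292459739841 [-0.94102824 -0.24625886 -1.74758939] [-0.92  0.02 -0.02  2.48  1.1   0.57 -0.36]
[ 1.2   0.45 -0.91  2.12  0.97  0.21  0.97]
[ 1.03  0.61 -0.71  2.16  2.12  0.19 -0.12]
```

View pics/out.png

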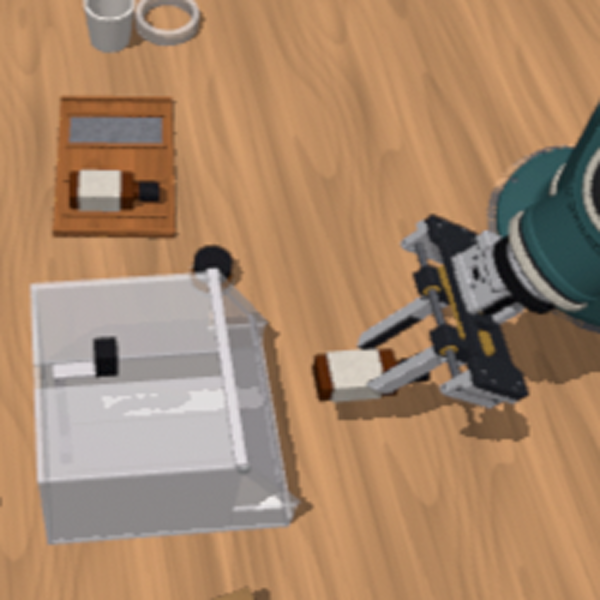

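The bottle is held level at (355,375), the flap is closed and the jar is undisturbed. I'll check the grip offset along the bottle and carry it across.

```bash
python3 - <<'E'
from fit import *; import h
s=robot.get_state();e=s["ee_pos"]; p=[e[0]-.009*np.cos(.053),e[1]+.009*np.sin(.053),-.053]; z0=e[2]-.027
for P in[(.056,.02,0),(.056,.02,.03),(.056,-.02,.03),(-.056,0,.015)]: print(P,((proj("side",w(p,(P[0],P[1],z0+P[2])))[0]-[235,120])*2.4).round())
for pos,f in [((.42,-.19,.15),h.B),(h.W((.009,0,.13),h.B),h.B)]:
    try: r=robot.move_linear(pos,.2,frame=h.R(35,f),threshold=15)
    except robot.PlanningError as x: print(pos,"PE",x); break
    s=robot.get_state(); print(r,s["time"],s["ee_pos"],s["opening"],s["force"],s["qpos"].round(2))
E
```

```text
(0.056, 0.02, 0) [317. 401.]
(0.056, 0.02, 0.03) [322. 388.]
(0.056, -0.02, 0.03) [314. 351.]
(-0.056, 0, 0.015) [426. 368.]
(0.42, -0.19, 0.15) PE the arm cannot follow that straight line within its joint ranges
```

The corners match the prediction within 1–2 mm, so the grip offset is about +9 mm. The straight line is refused, so I'll go in small joint-space steps and check for jumps.

```bash
python3 - <<'E'
from h import *
s=robot.get_state(); a=s["ee_pos"]
via=[(.40,.12,.16),(.44,.04,.17),(.48,-.04,.17),(.52,-.12,.17),(.56,-.19,.16),tuple(W((.009,0,.13),B))]
for i,v in enumerate(via):
    f=np.array([0,0,-.053+(B[2]+.053)*(i+1)/len(via)])
    q=robot.ik(v,R(35,f)); q0=robot.get_state()["qpos"]
    if q is None: print(i,"noik"); break
    d=np.abs(np.array(q)-q0).max()
    print(i,d.round(2),np.round(q,2))
    if d>.9: break
    robot.move_ptp(v,R(35,f))
s=robot.get_state();print(s["time"],s["ee_pos"],s["opening"],s["force"])
E
```

```text
0 0.27 [-0.8  -0.14  0.1   2.55  1.05  0.49 -0.09]
1 0.34 [-0.68 -0.17  0.31  2.53  1.    0.36  0.25]
2 0.47 [-0.68 -0.11  0.63  2.48  0.77  0.2   0.72]
3 1.73 [-0.98  0.07  1.24  2.38 -0.8   0.19  2.45]
16.8667 [ 0.47985493 -0.03873742  0.16946627] 0.03847994875549111 [-0.69050146 -0.00526292 -1.97764641]
```

```bash
cat > go.py <<'E'
from h import *
def go(T,n,zmin=.14):
    q0=np.array(robot.get_state()["qpos"])
    for i in range(1,n+1):
        robot.goto_joints(list(q0+(np.array(T)-q0)*i/n)); s=robot.get_state(); p=s["ee_pos"]
        print(s["time"],p.round(3),s["tool_rot"][:,2].round(2),s["tool_rot"][:,1].round(2),s["opening"].__round__(4))
        if p[2]<zmin or p[1]>.05: print("STOP"); return False
    return True
E
python3 - <<'E'
from go import *
go([.3,.15,0,1.6,0,1.39,1.74],5)
E
```

```text
17.3167 [ 0.509 -0.115  0.21 ] [ 0.48 -0.23 -0.85] [ 0.2   0.97 -0.15] 0.0382
17.725 [ 0.516 -0.168  0.247] [ 0.35 -0.31 -0.89] [ 0.25  0.94 -0.23] 0.0384
18.1333 [ 0.512 -0.193  0.281] [ 0.2  -0.29 -0.94] [ 0.26  0.94 -0.23] 0.0382
18.5417 [ 0.507 -0.197  0.317] [ 0.08 -0.18 -0.98] [ 0.21  0.96 -0.16] 0.0381
18.95 [ 0.504 -0.188  0.363] [ 0. -0. -1.] [ 0.13  0.99 -0.  ] 0.0382
```

```bash
python3 - <<'E'
from h import *
for z in(.25,.16,.1,.06,.035):
    q=robot.ik(W((.009,0,z),B),R(35,B)); print(z,None if q is None else np.round(q,2))
E
```

```text
0.25 [ 0.42  0.12  0.    2.04 -0.41  0.42  2.19]
0.16 [ 0.64  0.26 -0.24  2.12 -0.53  0.21  2.34]
0.1 [ 1.2   0.53 -0.92  2.14  1.36  0.23  0.62]
0.06 [ 1.3   0.74 -1.08  2.15  1.73  0.4   0.38]
0.035 [ 1.3   0.82 -1.08  2.15  1.86  0.45  0.3 ]
```

```bash
python3 - <<'E'
from go import *
if go([1.2,.45,-.91,2.12,.97,.21,.97],6,.115):
    for z in(.10,.06,.035):
        q=robot.ik(W((.009,0,z),B),R(35,B)); print(z,None if q is None else np.round(q,2))
E
```

```text
19.3833 [ 0.515 -0.244  0.301] [ 0.03 -0.13 -0.99] [ 0.21  0.97 -0.13] 0.0384
19.7667 [ 0.527 -0.288  0.248] [ 0.08 -0.23 -0.97] [ 0.25  0.95 -0.2 ] 0.0385
20.1167 [ 0.541 -0.313  0.202] [ 0.17 -0.28 -0.94] [ 0.26  0.94 -0.23] 0.0386
20.4667 [ 0.558 -0.314  0.166] [ 0.29 -0.27 -0.92] [ 0.25  0.95 -0.2 ] 0.0384
20.8167 [ 0.576 -0.292  0.141] [ 0.43 -0.21 -0.88] [ 0.22  0.97 -0.13] 0.0382
21.1667 [ 0.59  -0.245  0.134] [ 0.57 -0.09 -0.82] [ 0.15  0.99 -0.  ] 0.0384
0.1 [ 1.2   0.53 -0.92  2.14  1.36  0.23  0.62]
0.06 [ 1.11  0.59 -0.82  2.15  1.79  0.21  0.22]
0.035 [ 1.16  0.69 -0.88  2.16  1.94  0.29  0.12]
```

```bash
python3 - <<'E'
from h import *
import cv2
for z in(.1,.06):
    try: r=robot.move_linear(W((.009,0,z),B),.08,frame=R(35,B),threshold=15)
    except robot.PlanningError as x: print(z,"PE",x); robot.move_ptp(W((.009,0,z),B),R(35,B)); r=None
    s=robot.get_state(); print(r,s["time"],s["ee_pos"],s["opening"],s["force"],s["qpos"].round(2))
a=robot.grab_frame("side")[130:240,235:345]; b=robot.grab_frame("top")[175:285,290:400]
im=np.hstack([cv2.resize(i,(400,400),interpolation=cv2.INTER_CUBIC) for i in(a,b)])
cv2.imwrite("pics/pre.png",im[:,:,::-1])
E
```

```text
False 21.7333 [ 0.58900639 -0.24148678  0.10099533] 0.038098364938887165 [ 0.21844047 -0.32238158 -1.50380948] [ 1.15  0.51 -0.86  2.14  1.32  0.2   0.65]
False 22.3833 [ 0.58841179 -0.24110437  0.06069289] 0.03840685695438642 [ 0.1761326  -0.32644553 -1.61361812] [ 1.13  0.6  -0.84  2.15  1.77  0.23  0.24]
```

View pics/pre.png

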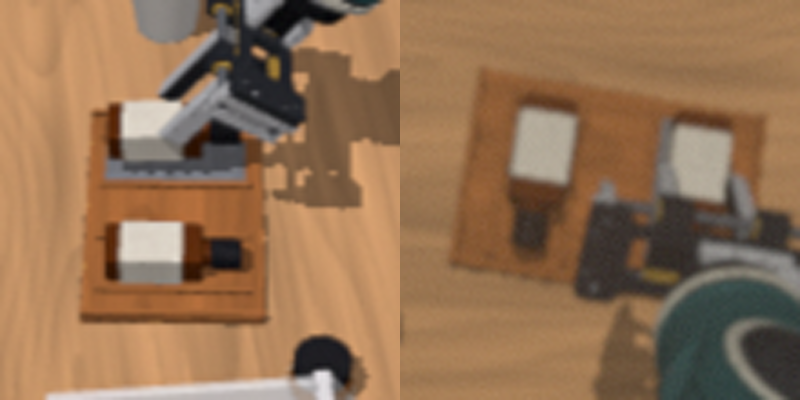

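The bottle hangs over the felt, level and with its cap toward the robot. Its base corners are at (675,110) and (732,120) in the top panel and (108,103) and (108,157) in the side panel. I'll compare these with the prediction.

```bash
python3 - <<'E'
from fit import *; import h
e=robot.get_state()["ee_pos"];f=h.B; p=[*(e[:2]-.009*np.array([np.cos(f[2]),np.sin(f[2])])),f[2]]; z0=e[2]-.027;k=400/110
for P in[(.056,.02,.03),(.056,-.02,.03),(.056,.02,0),(-.056,.013,.015),(-.056,-.013,.015)]:
    X=w(p,(P[0],P[1],z0+P[2])); print(P,((proj("side",X)[0]-[235,130])*k).round(),((proj("top",X)[0]-[290,175])*k+[400,0]).round())
# neighbour as reference
for P in[(.056,.02,.03),(.056,-.02,.03),(.056,.02,0),(-.056,0,.015)]:
    t=[.5866,-.185,-.1376]; X=w(t,(P[0],P[1]+.055,.008+P[2])); print("nb",P,((proj("side",X)[0]-[235,130])*k).round(),((proj("top",X)[0]-[290,175])*k+[400,0]).round())
E
```

```text
(0.056, 0.02, 0.03) [106. 135.] [677. 109.]
(0.056, -0.02, 0.03) [107.  99.] [732. 118.]
(0.056, 0.02, 0) [107. 158.] [669. 117.]
(-0.056, 0.013, 0.015) [240. 141.] [664. 266.]
(-0.056, -0.013, 0.015) [240. 117.] [699. 272.]
nb (0.056, 0.02, 0.03) [103. 260.] [522.  93.]
nb (0.056, -0.02, 0.03) [105. 221.] [576. 102.]
nb (0.056, 0.02, 0) [105. 282.] [518. 101.]
nb (-0.056, 0, 0.015) [242. 252.] [526. 249.]
```

```bash
python3 - <<'E'
from h import *
import cv2
r=robot.move_linear(W((.010,0,.041),B),.05,threshold=10); print(r)
r=robot.move_linear(W((.010,0,.0343),B),.015,threshold=4); s=robot.get_state(); print(r,s["time"],s["ee_pos"],s["force"])
robot.gripper_to(.056); robot.pause(.2); s=robot.get_state(); print(s["opening"],s["force"])
u=R(35,B)[:,2]
for d in(.05,.13):
    p=s["ee_pos"]-d*u
    try: print(robot.move_linear(p,.08,threshold=12))
    except robot.PlanningError as x:
        q=robot.ik(p,R(35,B)); print("PE",d,None if q is None else np.abs(q-robot.get_state()["qpos"]).max()); break
s=robot.get_state();print(s["time"],s["ee_pos"],s["qpos"].round(2))
E
```

```text
False
True 23.4333 [ 0.589113   -0.2408998   0.03537453] [-3.88806164  0.65097191  9.20278695]
0.05592094696267735 [-0.1044294  -0.02438404 -0.5544612 ]
False
False
26.0583 [ 0.5148949  -0.23042038  0.14125293] [ 1.57  0.44 -1.25  2.26  1.08  0.25  0.92]
```

```bash
python3 - <<'E'
from go import *
import cv2
go([1.3,.0,-.3,1.7,0.2,1.39,1.5],4,.13)
a=robot.grab_frame("side"); b=robot.grab_frame("top")
im=np.zeros((600,800,3),np.uint8)
im[:,:390]=cv2.resize(a[150:350,235:365],None,fx=3,fy=3,interpolation=cv2.INTER_CUBIC); im[:400,400:]=cv2.resize(b[175:285,290:400],(400,400),interpolation=cv2.INTER_CUBIC)
im[400:,420:700]=cv2.resize(b[145:285,140:320],(280,200))
cv2.imwrite("pics/fin.png",im[:,:,::-1])
E
```

```text
26.775 [ 0.434 -0.386  0.156] [ 0.29 -0.33 -0.9 ] [ 0.42  0.89 -0.19] 0.056
27.4 [ 0.33  -0.472  0.216] [ 0.02 -0.39 -0.92] [ 0.61  0.73 -0.3 ] 0.0564
27.9667 [ 0.239 -0.488  0.302] [-0.14 -0.3  -0.94] [ 0.75  0.59 -0.31] 0.0561
28.5167 [ 0.179 -0.455  0.4  ] [-0.14 -0.15 -0.98] [ 0.85  0.49 -0.19] 0.056
```

View pics/fin.png

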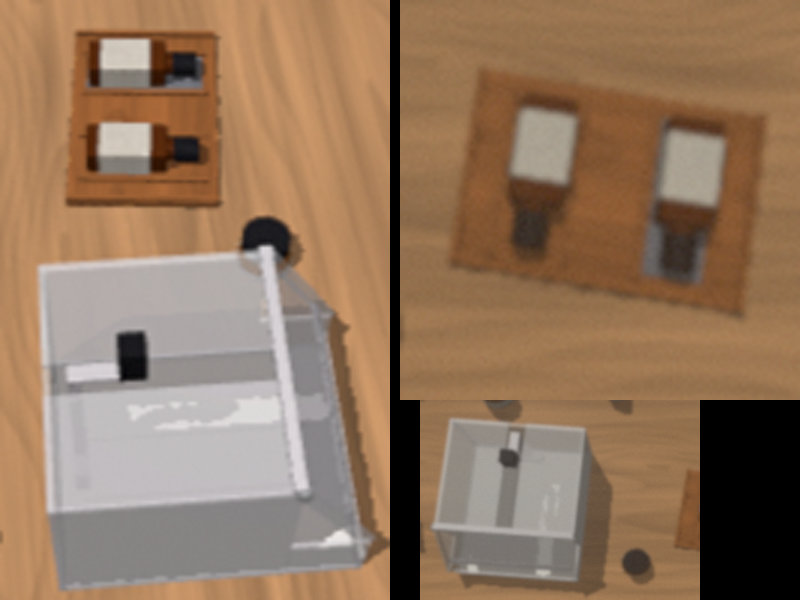

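The bottle lies in the empty channel (side view 90–203, 40–88), parallel to the neighbour at 88–203 and with its cap the same way. The flap and knob are sprung back, and the jar and neighbour have not moved.

```bash
python3 -c "
from rig import robot
robot.pause(.3); print(robot.sign_off())"
```

```text
the job is handed in; nothing more can be done
None
```

The job is done and handed in, about 29 s into the 64 s limit: the bottle was fed forward, taken out through the flap and laid in the empty channel, centred to within about 2 mm with its cap pointing the same way as the neighbour's; the knob and flap have sprung back, and the neighbour and the jar are unmoved (I did not re-check the other bystanders in the last pictures).

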